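# Set a bench shut-off valve two turns open and keep hold of it

## Task

Set the bench valve for the purge: turn its blue handwheel clockwise until it is fully shut against its stop, pause there for about half a second, then back it off anticlockwise by exactly two full turns. Finish while still gripping the wheel's red handle, keeping the wheel still at that setting; do not let go, and do not disturb the bottles, jars and beaker around the valve.

Things in the scene. Friction and masses are not known exactly. Their poses are not given: they have to be found in the camera images.
- valve_stand: fixed valve stand: aluminium base plate 160 (x) x 240 (y) x 8 mm, steel valve block in the middle, pressure gauge (top 115 mm high) at its +y end, blue plug at its -y end. Origin: on the work surface under the wheel's vertical axis. Its -x points to the small yellow index tab, 74 mm from the axis, top 128 mm high. All but the wheel is lower than 131 mm.
- wheel_hub (a point): point on the vertical axis of the blue handwheel, in the middle plane of its rim, 142 mm above the work surface. The rim is a ring of 45 mm mean radius, 12 mm thick (outer diameter 102 mm, top 148 mm above the surface), with three spokes; it does not rise or sink as it turns.
- valve_wheel (a joint): wheel angle, rad: 0 = fully shut on its hard stop; grows anticlockwise seen from above (opening), 6.283 a turn, open stop at 20.4. Starts 0.4 to 1.4 turns open. At 0 and at each full turn the red handle is at the yellow tab: its direction from the hub is the stand's -x turned anticlockwise by this angle. Stays where left; takes 0.07 N m (2 N at the handle).
- grip_handle: red revolving handle standing upright on the rim, 45 mm from the wheel's axis: round plastic post, 22 mm diameter, 55 mm tall, from 151 to 206 mm above the work surface. It spins freely on its pin, so a gripper can carry it round the circle without turning. Origin: centre of its underside; its x and y axes mean nothing.
- handle_mid (a point): point on the red handle's axis 30 mm above its underside (181 mm above the work surface), a good height to grip
- powder_jar: bystander: white screw-lid jar, 62 mm diameter, 75 mm tall; origin at the centre of its underside
- beaker: bystander: open glass beaker, 68 mm diameter, 85 mm tall; origin at the centre of its underside
- amber_bottle: bystander: amber bottle with black cap, 48 mm diameter, 80 mm tall; origin at the centre of its underside
- wash_bottle_a: bystander: white wash bottle with blue cap and bent blue spout, 68 mm diameter, 138 mm tall to the cap, spout to 176 mm; origin at the centre of its underside
- wash_bottle_b: bystander: a second wash bottle like wash_bottle_a
- red_cap_jar: bystander: clear jar with red cap, 66 mm diameter, 100 mm tall; origin at the centre of its underside

How it is judged (in metres and radians):
On the way:
1. the wheel is shut against its stop and stays there (value of joint valve_wheel below 0.08 rad), for 0.25 s.
At the end, for the whole second after the job is handed in: the wheel stands still two full turns (12.57 rad) open from its stop, within 0.2 rad; the fingers still grip the red handle (over 3 N, grasp point within 45 mm of its middle and 20 mm of its axis sideways); no bystander has moved by 25 mm or more (value of joint valve_wheel between 12.366 and 12.766 rad and velocity of joint valve_wheel between -0.1 and 0.1 rad/s and contact force between the fingers and grip_handle above 3 N and distance between the grasp point and handle_mid below 0.045 m and horizontal distance between the grasp point and handle_mid below 0.02 m and distance of each of powder_jar, beaker, amber_bottle, wash_bottle_a, wash_bottle_b, red_cap_jar from where it was at the start of the episode below 0.025 m); the arm keeps its last pose, push and grip.
It fails at once if a bystander bottle, jar or beaker was shifted by 25 mm or knocked over (distance of any of powder_jar, beaker, amber_bottle, wash_bottle_a, wash_bottle_b, red_cap_jar from where it was at the start of the episode above 0.025 m).
It also fails if it takes over 58 s, if anything falls off the work surface, if the arm or the gripper's body presses on something with over 40 N, if the wrist force passes 120 N, or if a joint passes its speed limit or range.

## Robot

A 6-joint arm with a two-finger parallel gripper is mounted at the origin on the work surface. World frame = base frame: x ahead of the robot, y to its left, z up, the work surface at z = 0. Lengths are in m, angles in degrees, forces in N, time in s.
With the tool pointing down it reaches from about 0.35 to 0.875 m from the base axis. Payload 4.2 kg.
Tool frame: the origin (TCP) lies midway between the tips of the shut fingers; the grasp point (between the pads) lies 19 mm behind it; z points along the fingers, y is the line along which they close (so a half turn about z gives the same grasp; the last joint's range is limited). The gripper opens to 87 mm and grips with 3 to 60 N. Pads are 19 mm wide; open, the fingers measure 117 mm over their backs; the gripper's body (75 mm by 190 mm) begins 51 mm behind the grasp point.
Start: joints at [86.551, 22.042, 0.453, 0, -68.411, -14.817], TCP at [0.196, 0.593, 0.223] pointing down, gripper open.
Joint ranges: [-179.83, 179.83], [-69.29, 118.12], [-61.27, 80.66], [-181.25, 117.63], [-171.15, -9.14], [-177.46, 177.46]. Speed limits (degrees/s): [159.86, 159.86, 180, 180, 180, 180].

## Interface

Orientations are given as a 3x3 rotation matrix whose columns are the frame's x, y, z axes.
In Python, from station import sense, capture, finish_job, silhouettes, landmark_of gives the robot as it stands.
- The arm moves only by the tool step_arm, never from a script. Its arguments are lists of equal length, an entry for each row: "linear": the shift along the tool's x, y, z in mm, a list of three; "delta_rot": the turn, a rotation vector about the tool's x, y, z in rad, a list of three; "grip": the finger opening in mm, from 0 to 87. A call has 1 to 10 rows; each row shifts and turns the commanded pose from where the row before left it, along the tool's axes as they then stand; what a row does not reach is not made up. A row lasts 1/8 s, in which the tool goes at most 62.5 mm and 10.7 degrees, less where a joint would pass 70% of its speed; a pose out of reach is approached as far as the arm can. A call with a gripper value outside its range is refused whole. The fingers move at their own pace and stop on an object; the grip force is fixed at half the most. Time passes only in rows, so rows that do not move let the fingers close. It gives the time, the measured TCP pose, the force, the opening and the grip force at its end, in the units of the state.
- sense(): the state, without advancing time (a new reading comes with each control period).
- capture(name): name is "side" or "top" or "wrist"; returns a dict with "img" (400x640x3 uint8, red, green, blue), "fx", "fy", "cx", "cy" (pixels), "world_to_cam" (4x4, takes a point from world to camera coordinates); the wrist camera has in their place "mount" (4x4, takes a point from camera to tool coordinates, whose origin is the TCP and whose axes are the flange's). Camera axes: x right, y up, looking along -z (the intrinsics and any distortion apply to the point x, -y, -z); pixel columns grow to the right and rows downward; lengths in m; the calibration is good to about 2 mm. A picture is of the moment at which its call begins: read the wrist's pose just before it. There is no depth.
- finish_job(): hands the job in; it is judged then, once.
Trained networks look in the newest picture that a camera, given by its name, has taken for a name from the list of things; names that differ only in an ending like _2 or _b are one class to them, and where a whole thing is asked for, a point or a joint stands for the part that bears it (a point fixed in the world has none). Each returns a list of dicts, best first, with "score" (0 to 1); they miss things now and then, are a little off and sometimes report something else, mostly with a low value. They report only what shows in the picture. A call takes as long as a camera call.
- silhouettes(camera, label): "mask" (400x640 bool, what is visible of it) and "point" ([column, row] in pixels, amid what is visible of it).
- landmark_of(camera, label): "point" ([column, row] in pixels: a listed point, or the origin of a listed thing).
The state is a dict: "time_s": time; "joints": joint angles; "joint_velocities": joint speeds; "effort": joint torques, N m; "tcp_pos": TCP position; "ee_rot": TCP orientation; "wrist_force": force on the tool from outside, world axes, zero at the start; "moment": the same for the moment, N m; "gripper_width": opening from 0.0 (shut) to 1.0 (fully open); "gripper_force": force on a finger pad.
Only numpy, scipy, OpenCV 4.12 (cv2) and the standard library are available. Lean on these libraries where they do the work, as an engineer would, in place of code of your own. Each camera call takes 0.05 s, during which the arm holds its last target. There are 200 camera calls.

## Working session

There is one attempt and no reset: what is moved stays moved. The work goes in short steps, Python scripts to look and compute and a tool call to move; the robot and the scene stay as the last step left them, time stands still between calls to the robot, and variables do not carry over. Pictures are saved under pics/ and viewed, at most 10 in all, crops included, and the job is handed in when it is done.

Besides the shell and the picture viewer there is one more tool, called after "Call:" as name(argument=value, ...), one argument or row to a line, values as JSON. step_arm: Moves the arm, as the interface text tells. Its arguments: {"type":"object","properties":{"linear":{"type":"array"},"delta_rot":{"type":"array"},"grip":{"type":"array"}},"required":["linear","delta_rot","grip"]}

```bash
mkdir -p pics; cat > h.py <<'E'
import numpy as np,cv2
from station import *
def ray(c,p,T=None):
    # returns origin, dir in world
    d=np.array([(p[0]-c['cx'])/c['fx'],-(p[1]-c['cy'])/c['fy'],-1.])
    if 'world_to_cam' in c: M=np.linalg.inv(np.array(c['world_to_cam']))
    else: M=T@np.array(c['mount'])
    d=M[:3,:3]@d; return M[:3,3],d/np.linalg.norm(d)
def tri(rs):
    A=sum(np.eye(3)-np.outer(d,d) for o,d in rs); b=sum((np.eye(3)-np.outer(d,d))@o for o,d in rs)
    x=np.linalg.solve(A,b); return x,[np.linalg.norm(np.cross(d,x-o)) for o,d in rs]
def tcp():
    s=sense(); T=np.eye(4); T[:3,:3]=s['ee_rot']; T[:3,3]=s['tcp_pos']; return T
E
python3 - <<'E'
from h import *
s=sense(); print({k:np.round(v,3).tolist() for k,v in s.items()})
C={}
for n in('side','top','wrist'):
    T=tcp();C[n]=capture(n);print(n,[k for k in C[n]],C[n]['img'].shape)
    cv2.imwrite(f'pics/{n}0.png',C[n]['img'][:,:,::-1])
    for l in('wheel_hub','handle_mid','grip_handle','valve_stand'):
        print(l,[(np.round(r['point'],1).tolist(),round(r['score'],2)) for r in landmark_of(n,l)][:3])
cv2.imwrite('pics/st.png',cv2.resize(np.vstack([C['side']['img'],C['top']['img']])[:,:,::-1],(480,600)))
for l in('wheel_hub','handle_mid','grip_handle','valve_stand'):
    try: 
        rs=[ray(C[n],landmark_of(n,l)[0]['point']) for n in('side','top')]
        print(l,tri(rs))
    except Exception as e: print(l,e)
E
```

```text
{'time_s': 0.0, 'joints': [86.551, 22.091, 0.38, -0.029, -68.412, -14.816], 'joint_velocities': [0.085, 0.042, -0.059, 0.11, 0.003, 0.018], 'effort': [0.001, -39.067, 18.74, 4.22, 0.011, -0.0], 'tcp_pos': [0.196, 0.593, 0.221], 'ee_rot': [[0.95, -0.314, -0.001], [-0.314, -0.95, -0.002], [0.0, 0.002, -1.0]], 'wrist_force': [0.56, 0.381, -0.037], 'moment': [0.005, 0.011, -0.017], 'gripper_force': 0.0, 'gripper_width': 0.994}
side ['img', 'fx', 'fy', 'cx', 'cy', 'world_to_cam'] (400, 640, 3)
wheel_hub [([311.3, 168.7], 0.95)]
handle_mid [([327.5, 157.5], 0.56)]
grip_handle [([325.2, 168.5], 0.51)]
valve_stand [([312.8, 203.3], 0.89)]
top ['img', 'fx', 'fy', 'cx', 'cy', 'world_to_cam'] (400, 640, 3)
wheel_hub [([355.7, 204.3], 0.95)]
handle_mid []
grip_handle [([357.9, 214.4], 0.57)]
valve_stand [([346.9, 205.7], 0.76)]
wrist ['img', 'fx', 'fy', 'cx', 'cy', 'mount'] (400, 640, 3)
wheel_hub []
handle_mid []
grip_handle []
valve_stand []
wheel_hub (array([ 0.59638925, -0.13115249,  0.13968071]), [np.float64(0.007848648457313593), np.float64(0.007848648457313505)])
handle_mid list index out of range
grip_handle (array([ 0.55852008, -0.13871676,  0.13930535]), [np.float64(0.0019092245201419772), np.float64(0.0019092245201418915)])
valve_stand (array([ 0.59533678, -0.11196165,  0.00756301]), [np.float64(0.0005110604695274812), np.float64(0.0005110604695272257)])
```

View pics/top0.png

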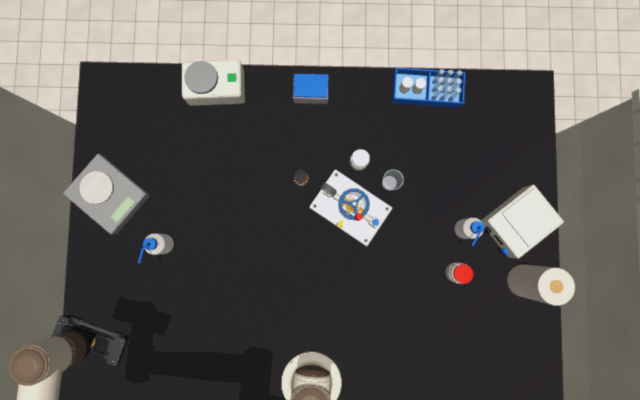

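View pics/side0.png

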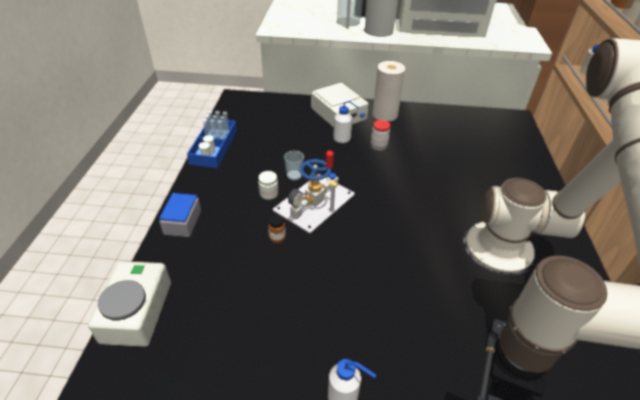

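The top view shows the wheel at about (354,204), the red handle at (359,216) and the yellow tab at (340,224). The side view shows the handle at (330,158). The handle is roughly 57° anticlockwise of the tab, so given the starting range the wheel is about 1.16 turns open. Next I'll bring the wrist camera over the valve.

Call:
step_arm(
  linear=[
    [0,0,-50],
    [0,0,-50],
    [32,36,0],
    [32,36,0],
    [32,36,0],
    [32,36,0],
    [32,36,0],
    [32,36,0],
    [32,36,0],
    [32,36,0],
  ],
  delta_rot=[
    [0,0,0],
    [0,0,0],
    [0,0,0],
    [0,0,0],
    [0,0,0],
    [0,0,0],
    [0,0,0],
    [0,0,0],
    [0,0,0],
    [0,0,0],
  ],
  grip=[87,87,87,87,87,87,87,87,87,87],
)

```text
time_s: 2.4
tcp_pos: [0.349, 0.2382, 0.3229]
ee_rot: [[0.95, -0.313, 0.001], [-0.313, -0.95, 0.001], [0.0, -0.001, -1.0]]
wrist_force: [0.7, 0.1, 0.1]
gripper_width: 1.0
gripper_force: 0.0
```

Call:
step_arm(
  linear=[
    [32,36,0],
    [32,36,0],
    [32,36,0],
    [32,36,0],
    [32,36,0],
    [32,36,0],
    [32,36,0],
    [0,0,0],
    [0,0,0],
  ],
  delta_rot=[
    [0,0,0],
    [0,0,0],
    [0,0,0],
    [0,0,0],
    [0,0,0],
    [0,0,0],
    [0,0,0],
    [0,0,0],
    [0,0,0],
  ],
  grip=[87,87,87,87,87,87,87,87,87],
)

```text
time_s: 3.52
tcp_pos: [0.4822, -0.0697, 0.3224]
ee_rot: [[0.949, -0.314, -0.0], [-0.314, -0.949, 0.0], [-0.0, -0.0, -1.0]]
wrist_force: [0.7, 0.1, 0.1]
gripper_width: 1.003
gripper_force: 0.0
```

```bash
cat > m.py <<'E'
from h import *
import sys
T=tcp();c=capture('wrist');print(np.round(T,3).tolist());print(np.round(c['mount'],3).tolist(),c['fx'])
cv2.imwrite(f'pics/{sys.argv[1]}.png',c['img'][:,:,::-1])
R={}
for l in('wheel_hub','handle_mid','grip_handle','valve_stand'):
    r=landmark_of('wrist',l); print(l,[(np.round(q['point'],1).tolist(),round(q['score'],2)) for q in r][:3])
    if r: R[l]=ray(c,r[0]['point'],T)
import pickle;pickle.dump(R,open(sys.argv[1]+'.pkl','wb'))
for l,z in(('wheel_hub',.142),('handle_mid',.181),('grip_handle',.151),('valve_stand',0)):
    if l in R: o,d=R[l];print(l,np.round(o+d*(z-o[2])/d[2],4))
E
python3 m.py w1
```

```text
[[0.949, -0.314, -0.0, 0.482], [-0.314, -0.949, 0.0, -0.07], [-0.0, -0.0, -1.0, 0.322], [0.0, 0.0, 0.0, 1.0]]
[[0.0, 0.969, 0.246, 0.066], [1.0, -0.0, -0.0, 0.0], [-0.0, 0.246, -0.969, -0.161], [0.0, 0.0, 0.0, 1.0]] 286.3431544883777
wheel_hub [([334.5, 76.6], 0.74)]
handle_mid [([363.7, 112.0], 0.83)]
grip_handle [([361.1, 108.9], 0.94)]
valve_stand [([330.2, 90.4], 0.92), ([362.6, 109.5], 0.7), ([590.2, 48.8], 0.67)]
wheel_hub [ 0.5899 -0.1239  0.142 ]
handle_mid [ 0.5437 -0.1382  0.181 ]
grip_handle [ 0.5477 -0.141   0.151 ]
valve_stand [ 0.5914 -0.1251  0.    ]
```

Call:
step_arm(
  linear=[
    [40,25,0],
    [0,25,0],
    [0,0,0],
    [0,0,0],
  ],
  delta_rot=[
    [0,0,0],
    [0,0,0],
    [0,0,0],
    [0,0,0],
  ],
  grip=[87,87,87,87],
)

```text
time_s: 4.28
tcp_pos: [0.5047, -0.1291, 0.3228]
ee_rot: [[0.95, -0.313, 0.001], [-0.313, -0.95, 0.0], [0.0, -0.0, -1.0]]
wrist_force: [-0.5, 0.4, 0.1]
gripper_width: 1.001
gripper_force: 0.0
```

```bash
python3 m.py w2; python3 - <<'E'
from h import *
import pickle
a,b=[pickle.load(open(f'w{i}.pkl','rb')) for i in(1,2)]
for l in a:
    if l in b: print(l,tri([a[l],b[l]]))
E
```

```text
[[0.95, -0.313, 0.001, 0.505], [-0.313, -0.95, 0.0, -0.129], [0.0, -0.0, -1.0, 0.323], [0.0, 0.0, 0.0, 1.0]]
[[0.0, 0.969, 0.246, 0.066], [1.0, -0.0, -0.0, 0.0], [-0.0, 0.246, -0.969, -0.161], [0.0, 0.0, 0.0, 1.0]] 286.3431544883777
wheel_hub []
handle_mid [([315.9, 147.6], 0.56)]
grip_handle [([313.3, 144.7], 0.65), ([551.5, 76.9], 0.4)]
valve_stand [([302.6, 118.2], 0.55), ([279.0, 4.6], 0.33)]
handle_mid [ 0.5478 -0.1402  0.181 ]
grip_handle [ 0.55   -0.1375  0.151 ]
valve_stand [ 0.5878 -0.1288  0.    ]
handle_mid (array([ 0.5452285 , -0.14021652,  0.16457343]), [np.float64(0.0016359534137031504), np.float64(0.0016359534137032482)])
grip_handle (array([ 0.54911716, -0.1384869 ,  0.16448225]), [np.float64(0.001616689185974211), np.float64(0.0016166891859744677)])
valve_stand (array([ 0.59053616, -0.12711835, -0.01417548]), [np.float64(0.0023925802115982333), np.float64(0.0023925802115983075)])
```

View pics/w2.png

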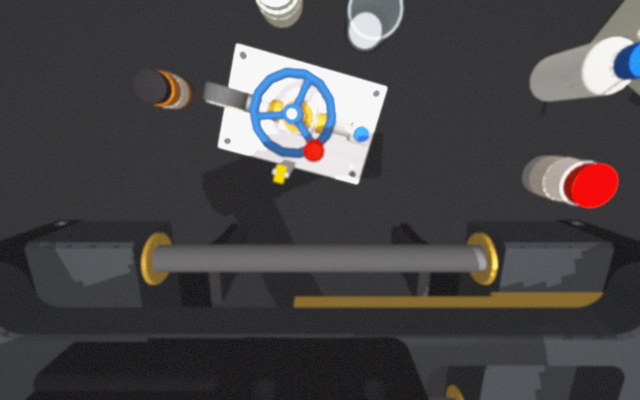

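The wrist view shows the wheel centre at (292,112), the red handle's top at (314,150), the yellow tab at (280,173), and plate corners at (238,45), (386,86), (358,183) and (219,147). I'll work out the stand's pose from these.

```bash
python3 - <<'E'
from h import *
T=tcp();c=capture('wrist')
def at(p,z):
    o,d=ray(c,p,T); return (o+d*(z-o[2])/d[2])[:2]
img=c['img'].astype(int)
hsv=cv2.cvtColor(c['img'],cv2.COLOR_RGB2HSV)
m=cv2.inRange(hsv,(100,120,60),(120,255,255)); m[:, :240]=0; m[:,345:]=0; m[165:]=0; m[:60]=0
pts=cv2.findNonZero(m); el=cv2.fitEllipse(cv2.convexHull(pts)); print(el)
H=at(el[0],.142); h=at((314,150),.206); tb=at((280,172),.128)
P=[at(p,.008) for p in((238,45),(386,86),(358,183),(219,147))]
print('hub',H,'handle',h,np.linalg.norm(h-H),'tab',tb,np.linalg.norm(tb-H),'plate c',np.mean(P,0),[np.linalg.norm(P[i]-P[i-1]) for i in range(4)])
# stand -x: from far edge (0,1) to near edge (2,3)
v=(P[2]+P[3]-P[0]-P[1]); w=(P[0]+P[3]-P[1]-P[2]) # +y
a=lambda u:np.degrees(np.arctan2(u[1],u[0]))
print('-x dir',a(v),a(w)+90,'tab',a(tb-H),'handle',a(h-H)%360)
E
```

```text
((292.24774169921875, 112.00149536132812), (84.87211608886719, 88.41150665283203), 161.04266357421875)
hub [ 0.59194723 -0.12602082] handle [ 0.5479137  -0.13867169] 0.04581480779982249 tab [ 0.5298841  -0.08644238] 0.07360900119708765 plate c [ 0.58915564 -0.126926  ] [np.float64(0.15738039880831756), np.float64(0.2339207570719196), np.float64(0.15851927325880258), np.float64(0.23755283696869156)]
-x dir 147.11259428156032 147.3127692939497 tab 147.47382608083035 handle 196.0294039831509
```

Call:
step_arm(
  linear=[
    [44,-4,0],
    [0,0,0],
    [0,0,40],
    [0,0,40],
    [0,0,40],
    [0,0,38],
    [0,0,0],
    [0,0,0],
  ],
  delta_rot=[
    [0,0,0],
    [0,0,0],
    [0,0,0],
    [0,0,0],
    [0,0,0],
    [0,0,0],
    [0,0,0],
    [0,0,0],
  ],
  grip=[87,87,87,87,87,87,87,87],
)

```text
time_s: 5.58
tcp_pos: [0.5488, -0.1398, 0.1664]
ee_rot: [[0.95, -0.313, 0.003], [-0.313, -0.95, -0.001], [0.003, -0.0, -1.0]]
wrist_force: [0.1, 0.2, 0.5]
gripper_width: 0.999
gripper_force: 0.0
```

Call:
step_arm(
  linear=[
    [0,0,0],
    [0,0,0],
    [0,0,0],
    [0,0,0],
    [0,0,0],
    [0,0,0],
    [0,0,0],
    [0,0,0],
  ],
  delta_rot=[
    [0,0,0],
    [0,0,0],
    [0,0,0],
    [0,0,0],
    [0,0,0],
    [0,0,0],
    [0,0,0],
    [0,0,0],
  ],
  grip=[30,10,10,10,10,10,10,10],
)

```text
time_s: 6.58
tcp_pos: [0.5482, -0.1395, 0.1645]
ee_rot: [[0.95, -0.313, 0.001], [-0.313, -0.95, 0.0], [0.001, -0.001, -1.0]]
wrist_force: [0.7, 1.2, -0.2]
gripper_width: 0.241
gripper_force: 30.0
```

```bash
cat > arc.py <<'E'
import numpy as np,sys
# a0 a1 step  -> tool-frame increments (mm), rounded cumulatively
a0,a1,n=float(sys.argv[1]),float(sys.argv[2]),int(sys.argv[3])
R=np.array([[.95,-.313],[-.313,-.95]])
a=np.radians(np.linspace(a0,a1,n+1)); p=45*np.c_[np.cos(a),np.sin(a)]@R
p=np.round(p-p[0]); d=np.diff(p,axis=0).astype(int)
for i in range(0,n,10): print([[int(x),int(y),0] for x,y in d[i:i+10]],len(d[i:i+10]))
E
python3 arc.py 197 -203 20
```

```text
[[-7, -14, 0], [-1, -16, 0], [4, -15, 0], [9, -13, 0], [13, -9, 0], [15, -4, 0], [15, 2, 0], [14, 6, 0], [12, 11, 0], [6, 14, 0]] 10
[[2, 16, 0], [-4, 15, 0], [-9, 13, 0], [-13, 9, 0], [-15, 4, 0], [-16, -1, 0], [-14, -7, 0], [-11, -11, 0], [-7, -14, 0], [-1, -16, 0]] 10
```

Call:
step_arm(
  linear=[
    [-7,-14,0],
    [-1,-16,0],
    [4,-15,0],
    [9,-13,0],
    [0,0,0],
  ],
  delta_rot=[
    [0,0,0],
    [0,0,0],
    [0,0,0],
    [0,0,0],
    [0,0,0],
  ],
  grip=[10,10,10,10,10],
)

```text
time_s: 7.2
tcp_pos: [0.5726, -0.0846, 0.1645]
ee_rot: [[0.95, -0.312, 0.002], [-0.312, -0.95, 0.001], [0.002, -0.002, -1.0]]
wrist_force: [1.3, 1.3, -1.1]
gripper_width: 0.242
gripper_force: 30.0
```

Call:
step_arm(
  linear=[
    [13,-9,0],
    [15,-4,0],
    [15,2,0],
    [14,6,0],
    [12,11,0],
    [6,14,0],
    [0,0,0],
  ],
  delta_rot=[
    [0,0,0],
    [0,0,0],
    [0,0,0],
    [0,0,0],
    [0,0,0],
    [0,0,0],
    [0,0,0],
  ],
  grip=[10,10,10,10,10,10,10],
)

```text
time_s: 8.07
tcp_pos: [0.6357, -0.1313, 0.1645]
ee_rot: [[0.949, -0.316, 0.001], [-0.316, -0.949, -0.001], [0.001, 0.001, -1.0]]
wrist_force: [-0.5, -2.4, -0.6]
gripper_width: 0.243
gripper_force: 30.0
```

Call:
step_arm(
  linear=[
    [2,16,0],
    [-4,15,0],
    [-9,13,0],
    [-13,9,0],
    [-15,4,0],
    [-16,-1,0],
    [-14,-7,0],
    [-11,-11,0],
    [0,0,0],
  ],
  delta_rot=[
    [0,0,0],
    [0,0,0],
    [0,0,0],
    [0,0,0],
    [0,0,0],
    [0,0,0],
    [0,0,0],
    [0,0,0],
    [0,0,0],
  ],
  grip=[10,10,10,10,10,10,10,10,10],
)

```text
time_s: 9.2
tcp_pos: [0.5478, -0.1386, 0.1646]
ee_rot: [[0.95, -0.312, 0.002], [-0.312, -0.95, 0.001], [0.001, -0.001, -1.0]]
wrist_force: [3.3, 3.4, -3.6]
gripper_width: 0.241
gripper_force: 30.0
```

Call:
step_arm(
  linear=[
    [-7,-14,0],
    [-1,-13,0],
    [0,0,0],
    [0,0,0],
  ],
  delta_rot=[
    [0,0,0],
    [0,0,0],
    [0,0,0],
    [0,0,0],
  ],
  grip=[10,10,10,10],
)

```text
time_s: 9.7
tcp_pos: [0.5484, -0.1111, 0.1645]
ee_rot: [[0.95, -0.313, -0.001], [-0.313, -0.95, 0.0], [-0.001, -0.0, -1.0]]
wrist_force: [1.5, 1.7, -1.6]
gripper_width: 0.24
gripper_force: 30.0
```

Call:
step_arm(
  linear=[
    [1,-8,0],
    [0,0,0],
  ],
  delta_rot=[
    [0,0,0],
    [0,0,0],
  ],
  grip=[10,10],
)

```text
time_s: 9.95
tcp_pos: [0.5515, -0.1042, 0.1645]
ee_rot: [[0.95, -0.313, -0.002], [-0.313, -0.95, -0.0], [-0.002, 0.001, -1.0]]
wrist_force: [0.0, 0.4, 0.3]
gripper_width: 0.239
gripper_force: 30.0
```

Call:
step_arm(
  linear=[
    [1,-4,0],
    [0,0,0],
    [0,0,0],
  ],
  delta_rot=[
    [0,0,0],
    [0,0,0],
    [0,0,0],
  ],
  grip=[10,10,10],
)

```text
time_s: 10.32
tcp_pos: [0.5535, -0.101, 0.1645]
ee_rot: [[0.95, -0.314, -0.002], [-0.314, -0.95, -0.0], [-0.002, 0.001, -1.0]]
wrist_force: [-3.3, -1.1, 1.5]
gripper_width: 0.242
gripper_force: 30.0
```

Call:
step_arm(
  linear=[
    [0,-2,0],
    [0,0,0],
  ],
  delta_rot=[
    [0,0,0],
    [0,0,0],
  ],
  grip=[10,10],
)

```text
time_s: 10.58
tcp_pos: [0.5535, -0.1008, 0.1645]
ee_rot: [[0.95, -0.314, -0.004], [-0.314, -0.95, -0.003], [-0.003, 0.004, -1.0]]
wrist_force: [-4.2, -6.8, 1.5]
gripper_width: 0.241
gripper_force: 30.0
```

Call:
step_arm(
  linear=[
    [1,-2,0],
    [0,0,0],
    [0,0,0],
  ],
  delta_rot=[
    [0,0,0],
    [0,0,0],
    [0,0,0],
  ],
  grip=[10,10,10],
)

```text
time_s: 10.95
tcp_pos: [0.5535, -0.1007, 0.1644]
ee_rot: [[0.949, -0.314, -0.007], [-0.314, -0.949, -0.005], [-0.005, 0.007, -1.0]]
wrist_force: [-6.7, -11.8, 2.3]
gripper_width: 0.241
gripper_force: 30.0
```

The wheel is against its stop: the force has risen to 13 N and the TCP stays at (0.5535, -0.1007). I'll hold here briefly, then open two turns.

Call:
step_arm(
  linear=[
    [0,0,0],
    [0,0,0],
    [0,0,0],
    [0,0,0],
    [-1,4,0],
    [0,0,0],
  ],
  delta_rot=[
    [0,0,0],
    [0,0,0],
    [0,0,0],
    [0,0,0],
    [0,0,0],
    [0,0,0],
  ],
  grip=[10,10,10,10,10,10],
)

```text
time_s: 11.7
tcp_pos: [0.5535, -0.101, 0.1645]
ee_rot: [[0.949, -0.314, -0.002], [-0.314, -0.949, 0.0], [-0.002, 0.0, -1.0]]
wrist_force: [-3.3, -1.0, 1.5]
gripper_width: 0.241
gripper_force: 30.0
```

```bash
python3 arc.py 146 506 18
```

```text
[[-2, 16, 0], [4, 15, 0], [9, 13, 0], [13, 9, 0], [15, 4, 0], [15, -1, 0], [15, -7, 0], [11, -10, 0], [7, -15, 0], [1, -15, 0]] 10
[[-4, -15, 0], [-8, -13, 0], [-13, -9, 0], [-15, -5, 0], [-16, 2, 0], [-14, 6, 0], [-11, 11, 0], [-7, 14, 0]] 8
```

Call:
step_arm(
  linear=[
    [-2,16,0],
    [4,15,0],
    [9,13,0],
    [13,9,0],
    [15,4,0],
    [15,-1,0],
    [15,-7,0],
    [11,-10,0],
    [7,-15,0],
    [0,0,0],
  ],
  delta_rot=[
    [0,0,0],
    [0,0,0],
    [0,0,0],
    [0,0,0],
    [0,0,0],
    [0,0,0],
    [0,0,0],
    [0,0,0],
    [0,0,0],
    [0,0,0],
  ],
  grip=[10,10,10,10,10,10,10,10,10,10],
)

```text
time_s: 12.95
tcp_pos: [0.6297, -0.1491, 0.1644]
ee_rot: [[0.95, -0.312, -0.003], [-0.312, -0.95, 0.002], [-0.003, -0.001, -1.0]]
wrist_force: [-5.7, 5.3, 3.5]
gripper_width: 0.243
gripper_force: 30.0
```

Call:
step_arm(
  linear=[
    [1,-15,0],
    [-4,-15,0],
    [-8,-13,0],
    [-13,-9,0],
    [-15,-5,0],
    [-16,2,0],
    [-14,6,0],
    [-11,11,0],
    [-7,14,0],
    [0,0,0],
  ],
  delta_rot=[
    [0,0,0],
    [0,0,0],
    [0,0,0],
    [0,0,0],
    [0,0,0],
    [0,0,0],
    [0,0,0],
    [0,0,0],
    [0,0,0],
    [0,0,0],
  ],
  grip=[10,10,10,10,10,10,10,10,10,10],
)

```text
time_s: 14.2
tcp_pos: [0.5527, -0.1023, 0.1645]
ee_rot: [[0.949, -0.315, -0.002], [-0.315, -0.949, -0.001], [-0.002, 0.002, -1.0]]
wrist_force: [-2.3, -0.7, -0.6]
gripper_width: 0.238
gripper_force: 30.0
```

One turn is done and the forces are low. Now the second turn.

Call:
step_arm(
  linear=[
    [-2,16,0],
    [4,15,0],
    [9,13,0],
    [13,9,0],
    [15,4,0],
    [15,-1,0],
    [15,-7,0],
    [11,-10,0],
    [7,-15,0],
    [0,0,0],
  ],
  delta_rot=[
    [0,0,0],
    [0,0,0],
    [0,0,0],
    [0,0,0],
    [0,0,0],
    [0,0,0],
    [0,0,0],
    [0,0,0],
    [0,0,0],
    [0,0,0],
  ],
  grip=[10,10,10,10,10,10,10,10,10,10],
)

```text
time_s: 15.45
tcp_pos: [0.6288, -0.1504, 0.1645]
ee_rot: [[0.95, -0.312, -0.005], [-0.312, -0.95, 0.0], [-0.005, 0.001, -1.0]]
wrist_force: [-4.1, 5.1, 3.3]
gripper_width: 0.245
gripper_force: 30.0
```

Call:
step_arm(
  linear=[
    [1,-15,0],
    [-4,-15,0],
    [-8,-13,0],
    [-13,-9,0],
    [-15,-5,0],
    [-16,2,0],
    [-14,6,0],
    [-11,11,0],
    [-7,14,0],
    [0,0,0],
  ],
  delta_rot=[
    [0,0,0],
    [0,0,0],
    [0,0,0],
    [0,0,0],
    [0,0,0],
    [0,0,0],
    [0,0,0],
    [0,0,0],
    [0,0,0],
    [0,0,0],
  ],
  grip=[10,10,10,10,10,10,10,10,10,10],
)

```text
time_s: 16.7
tcp_pos: [0.5529, -0.1017, 0.1645]
ee_rot: [[0.949, -0.315, -0.002], [-0.315, -0.949, -0.0], [-0.002, 0.001, -1.0]]
wrist_force: [0.0, -1.4, -2.0]
gripper_width: 0.242
gripper_force: 30.0
```

Call:
step_arm(
  linear=[
    [0,0,0],
    [0,0,0],
    [0,0,0],
    [0,0,0],
  ],
  delta_rot=[
    [0,0,0],
    [0,0,0],
    [0,0,0],
    [0,0,0],
  ],
  grip=[10,10,10,10],
)

```text
time_s: 17.2
tcp_pos: [0.5538, -0.1007, 0.1645]
ee_rot: [[0.95, -0.313, -0.001], [-0.313, -0.95, 0.0], [-0.001, 0.0, -1.0]]
wrist_force: [-4.0, 0.5, 0.8]
gripper_width: 0.241
gripper_force: 30.0
```

```bash
python3 - <<'E'
from h import *
for n in('wrist','side'):
    c=capture(n); cv2.imwrite(f'pics/{n}9.png',c['img'][:,:,::-1])
E
```

```text
(no output)
```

View pics/wrist9.png

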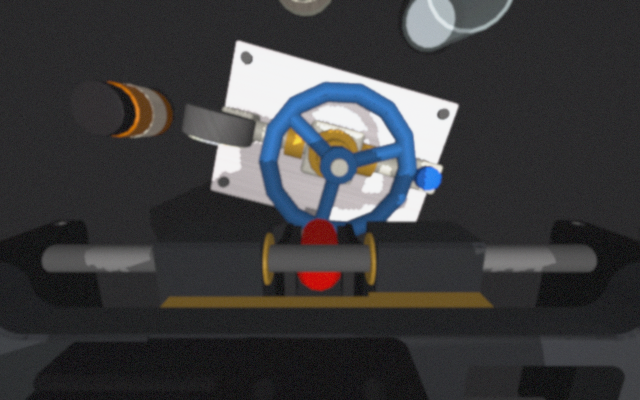

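The picture shows the red handle between the pads at (320,255), on the tab side, with the bystanders still upright and in place. The TCP is back at its stop position to within 1 mm, so I'm handing in.

```bash
python3 -c "
from station import *
print(finish_job())"
```

```text
the job is handed in; nothing more can be done
None
```

I shut the valve against its stop, held it there for about 1 s, then backed it off two full turns; I handed it in at about 17 s, still gripping the red handle (30 N) with the wheel within about 1 mm of its setting at the handle and no bottles, jars or beaker seen to move, though the hand-in call returned no verdict.

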